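# Sort two packing plates into the slot gauge by thickness

### The job

Two packing plates of different thickness stand on edge on the bench. Drop each one into the narrowest slot of the slot gauge that it will go into, so that it stands upright on its edge fully down on the slot's floor, lying along the slot and roughly centred in it lengthwise, and let go of it. Do not disturb the small things lying about.

Things in the scene. Friction and masses are not known exactly. Their poses are not given: they have to be found in the camera images.
- slot_gauge: Fixed gauge on the plywood work sheet (top at z = 0.004): dark steel base plate 90x230x8 mm with four aluminium ribs 64 mm long, tops 34 mm above its underside. Three slots between them, open-ended, 26 mm deep, 65 mm apart on centres: 15, 21, 27 mm wide from its +y to its -y side; mouths have 4 mm 45 degree chamfers. Yaw within 0.35 rad. Origin: underside centre; x along the slots, y across, z up.
- slot_narrow (a point): Centre of the floor of the narrow slot of the gauge, 15 mm wide, the slot nearest the gauge's +y side; x runs along the slot, y across it, z up. Fixed to the gauge.
- slot_middle (a point): Centre of the floor of the middle slot of the gauge, 21 mm wide, the slot in the middle of the row; x runs along the slot, y across it, z up. Fixed to the gauge.
- slot_wide (a point): Centre of the floor of the wide slot of the gauge, 27 mm wide, the slot nearest the gauge's -y side; neither plate belongs here, as both go into a narrower one; x runs along the slot, y across it, z up. Fixed to the gauge.
- thin_plate: Loose bare aluminium packing plate, 12 mm thick (y), 70 mm long (x), 70 mm high (z), about 160 g, with two 9 mm bolt holes at mid-height 24 mm either side of centre. It starts standing on edge on the work sheet, its yaw within 0.5 rad; the two plates may swap places, so tell them apart by thickness. Origin: centre of its underside; y through the thickness, z up.
- thin_plate_mid (a point): Centre of the thin plate, 35 mm above its underside; axes as the plate's.
- thick_plate: Loose bare aluminium packing plate, 18 mm thick (y), 70 mm long (x), 70 mm high (z), about 240 g, with two 9 mm bolt holes at mid-height 24 mm either side of centre. It starts standing on edge on the work sheet, its yaw within 0.5 rad; the two plates may swap places, so tell them apart by thickness. Origin: centre of its underside; y through the thickness, z up.
- thick_plate_mid (a point): Centre of the thick plate, 35 mm above its underside; axes as the plate's.
- relay_spare: Bystander, loose: small light-blue relay, 22 x 29 x 36 mm, in front, between the gauge and the plates. Origin: centre of its underside, z up.
- tape_1: Bystander, loose: roll of black tape lying flat, 62 mm across, 19 mm high, behind and between the gauge and the plates. Origin: centre of its underside, z up.
- dsub_plug: Bystander, loose: grey cable plug, 53 x 52 x 16 mm, to the left of the gauge. Origin: centre of its underside, z up.
- screwdriver_s: Bystander, loose: screwdriver with a yellow handle, 150 mm long, 18 mm thick, to the right of the plates, pointing away from the robot. Origin: centre of its underside, z up.

How it is judged:
At the end, for the whole second after the job is handed in: Thin plate in the 15 mm slot, thick plate in the 21 mm slot: each plate centre 30 to 40 mm above the slot floor, within 7 mm of the slot middle across and 25 mm lengthwise, upright within 0.2 rad, let go and at rest (under 0.02 m/s, 0.15 rad/s) (x of thin_plate_mid in the frame of slot_narrow between -0.025 and 0.025 m and y of thin_plate_mid in the frame of slot_narrow between -0.007 and 0.007 m and z of thin_plate_mid in the frame of slot_narrow between 0.03 and 0.04 m and angle between the z axis of each of thin_plate, thick_plate and the z axis of slot_gauge, either way round below 0.2 rad and linear speed of each of thin_plate, thick_plate below 0.02 m/s and angular speed of each of thin_plate, thick_plate below 0.15 rad/s and x of thick_plate_mid in the frame of slot_middle between -0.025 and 0.025 m and y of thick_plate_mid in the frame of slot_middle between -0.007 and 0.007 m and z of thick_plate_mid in the frame of slot_middle between 0.03 and 0.04 m); the robot touches nothing.
It fails at once if a bystander (relay, tape, plug or screwdriver) was moved by more than 40 mm (distance of any of relay_spare, tape_1, dsub_plug, screwdriver_s from where it was at the start of the episode above 0.04 m).
It also fails if it takes over 54 s, if anything falls off the work surface, if the arm or the gripper's body presses on something with over 40 N, if the wrist force passes 120 N, or if a joint passes its speed limit or range.

### The arm

A 6-joint arm with a two-finger parallel gripper is mounted at the origin on a cart in front of the work surface, level with it; the furniture and walls round the work are solid. World frame = base frame: x ahead of the robot, y to its left, z up, the work surface at z = 0. Lengths are in m, angles in rad, forces in N, time in s.
With the tool pointing down it reaches from about 0.35 to 0.975 m from the base axis. Payload 17.4 kg.
Tool frame: the origin (TCP) lies on the mounting face of the last link; the fingertips stand 173 mm ahead of it and the grasp point (between the pads) lies 155 mm ahead of it; z points along the fingers, y is the line along which they close (so a half turn about z gives the same grasp; the last joint's range is limited). The gripper opens to 85 mm and grips with 20 to 120 N. Pads are 22 mm wide; open, the fingers measure 114 mm over their backs; the gripper's body (76 mm by 85 mm) begins 54 mm behind the grasp point. The pads swing forward as they close: fully open they stand 13 mm farther back than shut.
Start: joints at [-1.204, 0.116, 1.442, -0, 1.584, -0.038], TCP at [0.266, -0.62, 0.405] pointing down, gripper open.
Joint ranges: [-2.83, 2.83], [-0.83, 2.19], [0.07, 2.5], [-1.14, 4.28], [0.01, 3], [-2.97, 2.97]. Speed limits (rad/s): [1.89, 1.89, 2.22, 3.14, 3.14, 3.14].

### API

Orientations are given as a unit quaternion [w, x, y, z].
In Python, from rig import bot gives the robot as it stands.
- The arm moves only by the tool servo_tool, never from a script. Its argument "steps" is a list of rows, each an object with "turn": the turn, a rotation vector about the tool's x, y, z in rad, a list of three; "delta_pos": the shift along the tool's x, y, z in m, a list of three; "fingers": the finger opening in m, from 0 to 0.0854. A call has 1 to 5 rows; each row is the pose to reach, as a shift and turn from the pose commanded when the call began, along the tool's axes at that moment; what a row does not reach only later rows make up. A row lasts 1/10 s, in which the tool goes at most 50 mm and 8.59 degrees, less where a joint would pass 70% of its speed; a pose out of reach is approached as far as the arm can. A call with a gripper value outside its range is refused whole. The fingers move at their own pace and stop on an object; "newtons" is the grip in N (left out, the last holds). Time passes only in rows, so rows that repeat a pose let the fingers close. It gives the time, the measured TCP pose, the force, the opening and the grip force at its end, in the units of the state.
- bot.get_state(): the state, without advancing time (a new reading comes with each control period).
- bot.capture(name): name is "scene" or "top"; returns a dict with "frame" (480x640x3 uint8, red, green, blue), "z_map" (480x640 float32, m along the optical axis (not along the pixel's ray), 0 where there is no reading), "fov_y" (degrees; the focal length in pixels is half the picture's height over the tangent of half this angle, whatever the lens; pixels are square), "cx", "cy" (the principal point, pixels), "view" (4x4, takes a point from world to camera coordinates). Camera axes: x right, y up, looking along -z (the intrinsics and any distortion apply to the point x, -y, -z); pixel columns grow to the right and rows downward; lengths in m; the calibration is good to about 2 mm. A picture is of the moment at which its call begins.
- bot.job_done(): hands the job in; it is judged then, once.
The state is a dict: "t": time; "joints": joint angles; "qvel": joint speeds; "joint_efforts": joint torques, N m; "ee_pos": TCP position; "ee_rot": TCP orientation; "contact_force": force on the tool from outside, world axes, zero at the start; "torque": the same for the moment, N m; "grip_width": finger opening in m; "grip_force": force on a finger pad.
Only numpy, scipy, OpenCV 4.12 (cv2) and the standard library are available. Lean on these libraries where they do the work, as an engineer would, in place of code of your own. Each camera call takes 0.05 s, during which the arm holds its last target. There are 200 camera calls.

## Working session

There is one attempt and no reset: what is moved stays moved. The work goes in short steps, Python scripts to look and compute and a tool call to move; the robot and the scene stay as the last step left them, time stands still between calls to the robot, and variables do not carry over. Pictures are saved under pics/ and viewed, at most 10 in all, crops included, and the job is handed in when it is done.

Besides the shell and the picture viewer there is one more tool, called after "Emit:" as name(argument=value, ...) on one line, values as JSON. servo_tool: Moves the arm, as the interface text tells. Its arguments: {"type":"object","properties":{"steps":{"type":"array","items":{"type":"object","properties":{"turn":{"type":"array","items":{"type":"number"}},"delta_pos":{"type":"array","items":{"type":"number"}},"fingers":{"type":"number"}}}},"newtons":{"type":"number"}},"required":["steps"]}

```bash
mkdir -p pics; ls
python3 - <<'E'
from rig import bot
import cv2,numpy as np
print(bot.get_state())
for n in("scene","top"):
    c=bot.capture(n); np.savez(f"{n}0.npz",**c)
    cv2.imwrite(f"pics/{n}0.png",c["frame"][:,:,::-1]); print(n,c["fov_y"],c["cx"],c["cy"],np.round(c["view"],3),[k for k in c])
E
```

```text
pics
{'t': 0.0, 'joints': array([-1.20380960e+00,  1.16482996e-01,  1.44225160e+00,  7.09918679e-06,
        1.58397717e+00, -3.78197137e-02]), 'qvel': array([ 0.00067295,  0.00138302,  0.00117779, -0.00059685, -0.00114076,
       -0.00058869]), 'joint_efforts': array([ 4.27629857e-04, -7.31991148e+01, -6.32494068e+01,  6.37584935e-05,
        6.22016581e-03, -9.82310553e-06]), 'ee_pos': array([ 0.26582814, -0.62046767,  0.40397256]), 'ee_rot': array([-5.52572573e-04,  9.79586140e-01,  2.01024081e-01, -8.81765545e-05]), 'contact_force': array([ 0.575746  ,  0.07261917, -0.43894134]), 'torque': array([-0.03847515,  0.04202406,  0.01610261]), 'grip_force': 0.0, 'grip_width': 0.08529136507020973}
scene 47.68962235017009 329.7901739256153 232.32872680863503 [[-0.546 -0.837 -0.01   0.315]
 [ 0.469 -0.315  0.825 -0.266]
 [-0.694  0.446  0.565 -0.807]
 [ 0.     0.     0.     1.   ]] ['frame', 'z_map', 'fov_y', 'cx', 'cy', 'view']
top 44.31492271110097 310.2888904793167 238.93701234248135 [[ 0.012 -1.    -0.005  0.036]
 [ 0.997  0.011  0.082 -0.535]
 [-0.082 -0.006  0.997 -1.226]
 [ 0.     0.     0.     1.   ]] ['frame', 'z_map', 'fov_y', 'cx', 'cy', 'view']
```

View pics/top0.png

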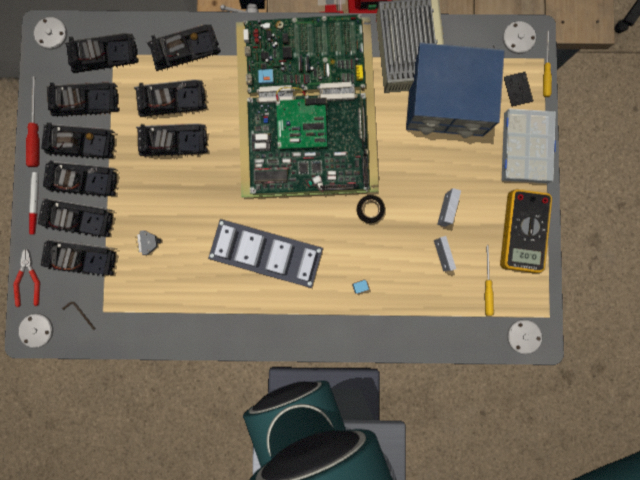

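View pics/scene0.png

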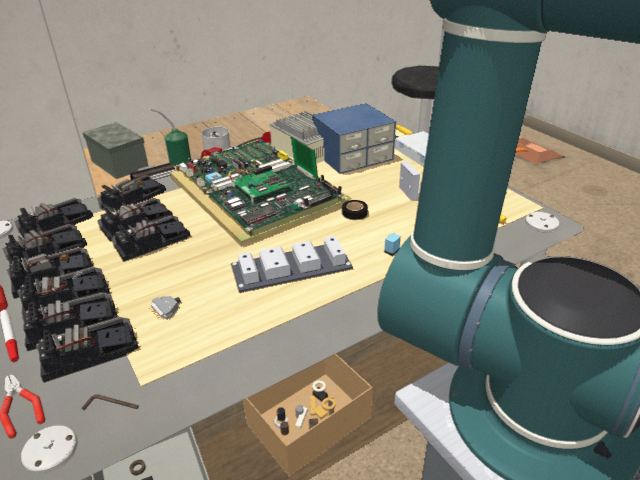

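The top view shows the gauge around (265,253), with its narrow slot on the left. The plates are at (450,208) and (445,255), the relay at (361,287) and the tape at (371,209). I'll measure the gauge and plates next.

```bash
cat > h.py <<'E'
import numpy as np,cv2
def load(n): return dict(np.load(n+".npz"))
def cam(c):
    f=240/np.tan(np.radians(float(c["fov_y"]))/2); return f,float(c["cx"]),float(c["cy"]),c["view"][:3,:3],c["view"][:3,3]
def ray(c,uv,z):
    f,cx,cy,R,t=cam(c); uv=np.atleast_2d(uv).astype(float)
    d=np.c_[(uv[:,0]-cx)/f,-(uv[:,1]-cy)/f,-np.ones(len(uv))]@R; o=-R.T@t
    return o+d*((z-o[2])/d[:,2])[:,None]
def cloud(c):
    f,cx,cy,R,t=cam(c); v,u=np.mgrid[:480,:640]; D=c["z_map"]
    p=np.stack([(u-cx)/f*D,-(v-cy)/f*D,-D],-1); return (p-t)@R
def rect(P):
    (x,y),(w,h),a=cv2.minAreaRect(np.float32(P[:,:2]*1000)); 
    if w<h: w,h,a=h,w,a+90
    return np.round([x,y,w,h],1),round((a+90)%180-90,1)
E
python3 - <<'E'
from h import *
c=load("top0");P=cloud(c);g=cv2.cvtColor(c["frame"],cv2.COLOR_RGB2HSV)
print("sheet z",[np.round(P[a,b],3) for a,b in((290,200),(290,430),(200,220))])
for nm,(u0,u1,v0,v1),z,zlo in(("gauge",(200,335,210,295),.038,.025),("plA",(430,470,180,232),.074,.05),("plB",(430,470,232,282),.074,.05)):
    Q=P[v0:v1,u0:u1]; m=((Q[...,2]>zlo)&(Q[...,2]<.1)).astype(np.uint8)
    n,l,s,ce=cv2.connectedComponentsWithStats(m)
    for i in range(1,n):
        if s[i,4]<30: continue
        q=Q[l==i]; print(nm,s[i,4],"z",np.round(np.percentile(q[:,2],[5,50,95]),3),"depthrect",rect(q),"mean",np.round(q.mean(0),4))
    h=g[v0:v1,u0:u1]; m=((h[...,1]<60)&(h[...,2]>140)).astype(np.uint8)
    n,l,s,ce=cv2.connectedComponentsWithStats(m)
    for i in range(1,n):
        if s[i,4]<30: continue
        vv,uu=np.nonzero(l==i); q=ray(c,np.c_[uu+u0,vv+v0],z); print(nm,"bright",s[i,4],rect(q),np.round(q.mean(0),4))
im=c["frame"][:,:,::-1]
a=cv2.resize(im[212:292,200:330],None,fx=4.5,fy=4.5,interpolation=0);b=cv2.resize(im[180:280,425:475],None,fx=3.6,fy=3.6,interpolation=0)
cv2.imwrite("pics/crop.png",np.hstack([a,b]))
E
```

```text
sheet z [array([0.424, 0.277, 0.005]), array([ 0.429, -0.213,  0.009]), array([0.618, 0.239, 0.005])]
gauge 432 z [0.032 0.039 0.043] depthrect (array([527.8, 221.4,  64. ,  28.4]), -14.7) mean [0.5273 0.2206 0.0381]
gauge 700 z [0.034 0.038 0.043] depthrect (array([514.1, 170.9,  64. ,  47.7]), -15.5) mean [0.5136 0.1702 0.0384]
gauge 607 z [0.034 0.039 0.042] depthrect (array([497.2, 108.2,  64. ,  41.5]), -15.1) mean [0.4969 0.1077 0.0383]
gauge 361 z [0.034 0.039 0.043] depthrect (array([481.5,  50.7,  63.7,  24.6]), -15.1) mean [0.4814 0.0506 0.0386]
gauge bright 390 (array([527.2, 227.2,  78.7,  33.9]), -17.0) [0.5275 0.2247 0.038 ]
gauge bright 618 (array([513.8, 172.1,  65. ,  42.9]), -14.7) [0.5137 0.1721 0.038 ]
gauge bright 539 (array([496.7, 109.3,  65.1,  37.4]), -15.0) [0.4968 0.1094 0.038 ]
gauge bright 332 (array([480.6,  50.5,  64.4,  23.8]), -15.2) [0.4806 0.0507 0.038 ]
plA 395 z [0.054 0.074 0.079] depthrect (array([ 602.9, -245.9,   71. ,   19.1]), -14.7) mean [ 0.6018 -0.2441  0.0722]
plA bright 309 (array([ 602.4, -246.6,   70.2,   18.4]), -14.8) [ 0.6023 -0.2465  0.074 ]
plB 299 z [0.055 0.074 0.078] depthrect (array([ 505.7, -236.5,   69.4,   14.1]), 16.6) mean [ 0.5051 -0.235   0.0713]
plB bright 211 (array([ 505. , -236.8,   70.9,   12.2]), 17.1) [ 0.5051 -0.2367  0.074 ]
```

View pics/crop.png

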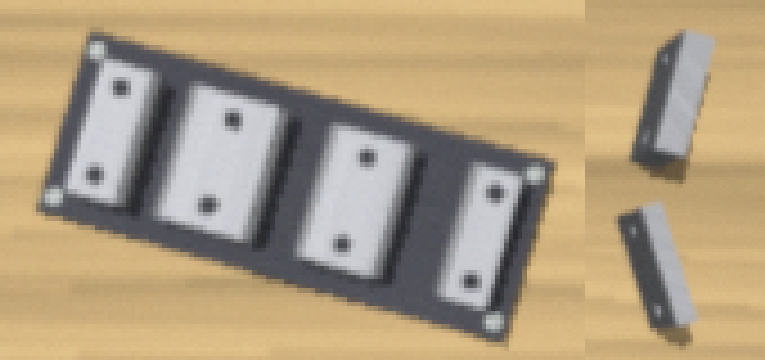

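The pictures show the thick plate at (602,-246) mm with yaw -14.8°, measuring 70.2×18.4. The thin plate is at (505,-237) with yaw 17.1°, measuring 70.9×12.2. The gauge yaw is about -15.1°, and the rib sizes and spacing agree with the given figures. That puts the middle slot at (505.3,138.1) and the narrow slot at (522.2,200.8).

```bash
cat > go.py <<'E'
import sys,numpy as np
from rig import bot
from scipy.spatial.transform import Rotation as R
x,y,z,yaw=map(float,sys.argv[1:5]); s=bot.get_state()   # mm, deg; TCP goal, tool down, tool x at yaw
q=s["ee_rot"]; A=R.from_quat([q[1],q[2],q[3],q[0]])
G=R.from_euler("z",yaw,degrees=True)*R.from_euler("x",np.pi)
print("t",round(s["t"],2),"pos",np.round(s["ee_pos"]*1000,1),"w",round(s["grip_width"]*1000,1),"gf",round(s["grip_force"],1),"F",np.round(s["contact_force"],1))
print("delta",np.round(A.inv().apply(np.array([x,y,z])/1000-s["ee_pos"]),4).tolist(),"turn",np.round((A.inv()*G).as_rotvec(),4).tolist())
E
python3 go.py 505 -236.8 330 17.1
```

```text
t 0.1 pos [ 265.8 -620.5  404. ] w 85.2 gf 0.0 F [-0.2  0.6 -0.5]
delta [0.3709, -0.2584, 0.0743] turn [-0.0011, 0.0, 0.1063]
```

Emit:
servo_tool(steps=[{"delta_pos":[0.186,-0.129,0.037],"turn":[-0.001,0,0.053],"fingers":0.06},{"delta_pos":[0.186,-0.129,0.037],"turn":[-0.001,0,0.053],"fingers":0.06},{"delta_pos":[0.3709,-0.2584,0.0743],"turn":[-0.001,0,0.106],"fingers":0.06},{"delta_pos":[0.3709,-0.2584,0.0743],"turn":[-0.001,0,0.106],"fingers":0.06},{"delta_pos":[0.3709,-0.2584,0.0743],"turn":[-0.001,0,0.106],"fingers":0.06}])

```text
t: 0.6
ee_pos: [0.397, -0.4094, 0.3636]
ee_rot: [0.0, 0.989, 0.149, 0.0]
contact_force: [0.4, -0.6, 0.3]
grip_width: 0.0601
grip_force: 0.0
```

```bash
python3 go.py 505 -236.8 330 17.1
```

```text
t 0.6 pos [ 397.  -409.4  363.6] w 60.1 gf 0.0 F [ 0.4 -0.6  0.3]
delta [0.154, -0.1332, 0.0335] turn [0.0008, 0.0, -0.0001]
```

Emit:
servo_tool(steps=[{"delta_pos":[0.154,-0.133,0.033]},{"delta_pos":[0.154,-0.133,0.033]},{"delta_pos":[0.154,-0.133,0.033]},{"delta_pos":[0.154,-0.133,0.033]},{"delta_pos":[0.154,-0.133,0.033]}])

```text
schema error: expected keys turn, delta_pos, fingers
```

```bash
python3 go.py 505 -236.8 212 17.1
```

```text
t 0.6 pos [ 397.  -409.4  363.6] w 60.1 gf 0.0 F [ 0.4 -0.6  0.3]
delta [0.154, -0.1333, 0.1515] turn [0.0008, 0.0, -0.0001]
```

Emit:
servo_tool(steps=[{"delta_pos":[0.154,-0.133,0.033],"turn":[0,0,0],"fingers":0.06},{"delta_pos":[0.154,-0.133,0.033],"turn":[0,0,0],"fingers":0.06},{"delta_pos":[0.154,-0.133,0.033],"turn":[0,0,0],"fingers":0.06},{"delta_pos":[0.154,-0.133,0.033],"turn":[0,0,0],"fingers":0.06},{"delta_pos":[0.154,-0.133,0.033],"turn":[0,0,0],"fingers":0.06}])

```text
t: 1.1
ee_pos: [0.5061, -0.235, 0.3298]
ee_rot: [-0.0, 0.989, 0.151, -0.0]
contact_force: [0.1, -0.7, -0.3]
grip_width: 0.06
grip_force: 0.0
```

```bash
python3 go.py 505 -236.8 212 17.1
```

```text
t 1.1 pos [ 506.1 -235.   329.8] w 60.0 gf 0.0 F [ 0.1 -0.7 -0.3]
delta [-0.0016, 0.0015, 0.1178] turn [-0.0009, 0.0005, 0.0042]
```

Emit:
servo_tool(steps=[{"delta_pos":[-0.0016,0.0015,0.04],"turn":[0,0,0.004],"fingers":0.06},{"delta_pos":[-0.0016,0.0015,0.08],"turn":[0,0,0.004],"fingers":0.06},{"delta_pos":[-0.0016,0.0015,0.1],"turn":[0,0,0.004],"fingers":0.06},{"delta_pos":[-0.0016,0.0015,0.118],"turn":[0,0,0.004],"fingers":0.06},{"delta_pos":[-0.0016,0.0015,0.118],"turn":[0,0,0.004],"fingers":0.06}])

```text
t: 1.6
ee_pos: [0.5026, -0.2408, 0.2105]
ee_rot: [-0.001, 0.989, 0.147, -0.002]
contact_force: [-0.2, 0.5, 0.3]
grip_width: 0.0603
grip_force: 0.0
```

Emit:
servo_tool(newtons=50, steps=[{"delta_pos":[0,0,0],"turn":[0,0,0],"fingers":0.03},{"delta_pos":[0,0,0],"turn":[0,0,0],"fingers":0.005},{"delta_pos":[0,0,0],"turn":[0,0,0],"fingers":0.005},{"delta_pos":[0,0,0],"turn":[0,0,0],"fingers":0.005},{"delta_pos":[0,0,0],"turn":[0,0,0],"fingers":0.005}])

```text
t: 2.1
ee_pos: [0.5037, -0.241, 0.2142]
ee_rot: [0.001, 0.989, 0.147, 0.001]
contact_force: [-1.3, -0.9, 6.5]
grip_width: 0.0112
grip_force: 49.8
```

```bash
python3 go.py 505 -236.8 330 17.1
```

```text
t 2.1 pos [ 503.7 -241.   214.2] w 11.2 gf 49.8 F [-1.3 -0.9  6.5]
delta [0.0026, -0.0033, -0.1158] turn [0.0024, -0.0012, -0.0037]
```

Emit:
servo_tool(steps=[{"delta_pos":[0,0,-0.03],"turn":[0,0,0],"fingers":0.005},{"delta_pos":[0,0,-0.08],"turn":[0,0,0],"fingers":0.005},{"delta_pos":[0,0,-0.12],"turn":[0,0,0],"fingers":0.005},{"delta_pos":[0,0,-0.12],"turn":[0,0,0],"fingers":0.005},{"delta_pos":[0,0,-0.12],"turn":[0,0,0],"fingers":0.005}])

```text
t: 2.6
ee_pos: [0.5033, -0.2406, 0.3338]
ee_rot: [0.001, 0.989, 0.147, 0.001]
contact_force: [0.2, 0.7, -2.7]
grip_width: 0.0111
grip_force: 49.2
```

```bash
python3 - <<'E'
from rig import bot
import numpy as np
for i in range(8):
    s=bot.get_state();print(np.round(s["ee_pos"]*1000,1),np.round(s["ee_rot"],4),np.round(s["joints"],4)); bot.capture("top")
E
python3 go.py 522.2 200.8 334 -15.1
```

```text
[ 503.3 -240.6  333.8] [1.000e-03 9.892e-01 1.469e-01 7.000e-04] [-4.9150e-01 -1.1270e-01  1.7858e+00 -7.0000e-04  1.4661e+00  7.8450e-01]
[ 503.2 -240.6  332.3] [ 3.000e-04  9.892e-01  1.469e-01 -2.000e-04] [-4.9150e-01 -1.1160e-01  1.7872e+00 -6.0000e-04  1.4660e+00  7.8450e-01]
[ 503.2 -240.5  331.7] [-1.000e-04  9.892e-01  1.469e-01 -6.000e-04] [-4.9150e-01 -1.1110e-01  1.7878e+00 -6.0000e-04  1.4660e+00  7.8450e-01]
[ 503.2 -240.6  331.4] [-2.000e-04  9.892e-01  1.469e-01 -8.000e-04] [-4.9150e-01 -1.1080e-01  1.7878e+00 -6.0000e-04  1.4661e+00  7.8450e-01]
[ 503.2 -240.6  331.5] [-2.000e-04  9.892e-01  1.468e-01 -9.000e-04] [-4.9160e-01 -1.1060e-01  1.7877e+00 -7.0000e-04  1.4662e+00  7.8450e-01]
[ 503.3 -240.6  331.7] [-2.000e-04  9.892e-01  1.469e-01 -7.000e-04] [-4.9160e-01 -1.1070e-01  1.7874e+00 -6.0000e-04  1.4663e+00  7.8450e-01]
[ 503.3 -240.6  331.9] [-0.000e+00  9.892e-01  1.469e-01 -6.000e-04] [-4.9160e-01 -1.1080e-01  1.7871e+00 -7.0000e-04  1.4663e+00  7.8450e-01]
[ 503.4 -240.6  332.2] [ 1.000e-04  9.892e-01  1.469e-01 -5.000e-04] [-4.9150e-01 -1.1100e-01  1.7868e+00 -7.0000e-04  1.4664e+00  7.8450e-01]
t 3.0 pos [ 503.4 -240.7  332.4] w 11.3 gf 49.2 F [-0.3  0.3 -1.4]
delta [0.1463, -0.417, -0.0018] turn [0.0004, 0.0006, 0.5583]
```

Emit:
servo_tool(steps=[{"delta_pos":[0.036,-0.104,0],"turn":[0,0,0.14],"fingers":0.005},{"delta_pos":[0.072,-0.208,0],"turn":[0,0,0.28],"fingers":0.005},{"delta_pos":[0.108,-0.312,0],"turn":[0,0,0.42],"fingers":0.005},{"delta_pos":[0.144,-0.417,0],"turn":[0,0,0.558],"fingers":0.005},{"delta_pos":[0.144,-0.417,0],"turn":[0,0,0.558],"fingers":0.005}])

```text
t: 3.5
ee_pos: [0.5125, -0.002, 0.3328]
ee_rot: [0.0, 0.991, -0.134, 0.0]
contact_force: [1.7, 0.0, -1.9]
grip_width: 0.0114
grip_force: 49.4
```

```bash
python3 go.py 519.7 201.5 300 -15.1
```

```text
t 3.5 pos [512.5  -2.  332.8] w 11.4 gf 49.4 F [ 1.7  0.  -1.9]
delta [-0.0471, -0.1981, 0.0326] turn [0.0009, -0.0008, -0.0054]
```

Emit:
servo_tool(steps=[{"delta_pos":[-0.045,-0.188,0.03],"turn":[0,0,0],"fingers":0.005},{"delta_pos":[-0.045,-0.188,0.03],"turn":[0,0,0],"fingers":0.005},{"delta_pos":[-0.045,-0.188,0.03],"turn":[0,0,0],"fingers":0.005},{"delta_pos":[-0.045,-0.188,0.03],"turn":[0,0,0],"fingers":0.005},{"delta_pos":[-0.045,-0.188,0.03],"turn":[0,0,0],"fingers":0.005}])

```text
t: 4.0
ee_pos: [0.5177, 0.1938, 0.3012]
ee_rot: [0.0, 0.992, -0.129, -0.001]
contact_force: [0.6, 0.0, -1.8]
grip_width: 0.0114
grip_force: 49.6
```

Emit:
servo_tool(steps=[{"delta_pos":[0,0,0],"turn":[0,0,0],"fingers":0.005},{"delta_pos":[0,0,0],"turn":[0,0,0],"fingers":0.005},{"delta_pos":[0,0,0],"turn":[0,0,0],"fingers":0.005},{"delta_pos":[0,0,0],"turn":[0,0,0],"fingers":0.005}])

```text
t: 4.4
ee_pos: [0.5184, 0.1888, 0.303]
ee_rot: [0.0, 0.991, -0.132, 0.0]
contact_force: [0.3, 1.1, -1.9]
grip_width: 0.011
grip_force: 49.6
```

```bash
python3 go.py 519.7 201.5 270 -15.1
```

```text
t 4.4 pos [518.4 188.8 303. ] w 11.0 gf 49.6 F [ 0.3  1.1 -1.9]
delta [-0.0021, -0.0126, 0.033] turn [0.0006, -0.001, -0.0011]
```

Emit:
servo_tool(steps=[{"delta_pos":[-0.002,-0.0126,0.033],"turn":[0,0,-0.001],"fingers":0.005},{"delta_pos":[-0.002,-0.0126,0.033],"turn":[0,0,-0.001],"fingers":0.005},{"delta_pos":[-0.002,-0.0126,0.033],"turn":[0,0,-0.001],"fingers":0.005},{"delta_pos":[-0.002,-0.0126,0.033],"turn":[0,0,-0.001],"fingers":0.005},{"delta_pos":[-0.002,-0.0126,0.033],"turn":[0,0,-0.001],"fingers":0.005}])

```text
t: 4.9
ee_pos: [0.5199, 0.2021, 0.271]
ee_rot: [0.0, 0.991, -0.131, 0.001]
contact_force: [0.1, -0.3, -1.8]
grip_width: 0.0113
grip_force: 49.6
```

```bash
python3 - <<'E'
from rig import bot
import cv2,numpy as np
a=bot.capture("scene")["frame"][160:320,180:400,::-1]
cv2.imwrite("pics/h1.png",cv2.resize(a,None,fx=3.5,fy=3.5,interpolation=cv2.INTER_CUBIC))
E
python3 go.py 519.7 201.5 220 -15.1
```

```text
t 4.95 pos [519.8 202.1 270.8] w 11.5 gf 49.6 F [ 1.1  0.8 -1. ]
delta [-0.0001, 0.0006, 0.0508] turn [0.0, -0.0018, 0.001]
```

View pics/h1.png

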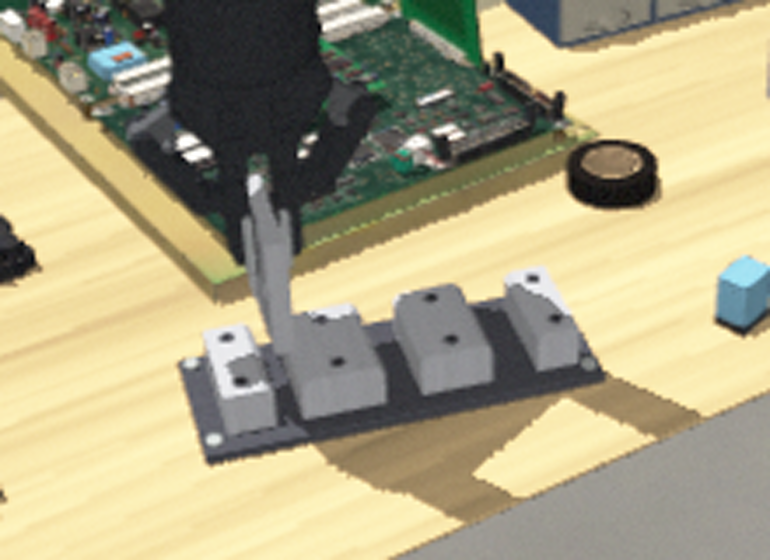

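The picture shows the plate at (270,270) in the crop, upright directly above the first (narrow) slot, with its edge along the slot. I'll lower it.

Emit:
servo_tool(steps=[{"delta_pos":[0,0.0005,0.015],"turn":[0,0,0],"fingers":0.005},{"delta_pos":[0,0.0005,0.025],"turn":[0,0,0],"fingers":0.005},{"delta_pos":[0,0.0005,0.033],"turn":[0,0,0],"fingers":0.005},{"delta_pos":[0,0.0005,0.038],"turn":[0,0,0],"fingers":0.005},{"delta_pos":[0,0.0005,0.042],"turn":[0,0,0],"fingers":0.005}])

```text
t: 5.45
ee_pos: [0.5195, 0.2019, 0.227]
ee_rot: [0.001, 0.991, -0.131, -0.0]
contact_force: [0.5, 1.7, -0.7]
grip_width: 0.0112
grip_force: 49.9
```

```bash
python3 go.py 519.7 201.5 220 -15.1
```

```text
t 5.45 pos [519.5 201.9 227. ] w 11.2 gf 49.9 F [ 0.5  1.7 -0.7]
delta [0.0003, 0.0003, 0.007] turn [0.0011, -0.0, 0.0014]
```

Emit:
servo_tool(steps=[{"delta_pos":[0,0,0.003],"turn":[0,0,0],"fingers":0.005},{"delta_pos":[0,0,0.005],"turn":[0,0,0],"fingers":0.005},{"delta_pos":[0,0,0.005],"turn":[0,0,0],"fingers":0.005},{"delta_pos":[0,0,0.005],"turn":[0,0,0],"fingers":0.005}])

```text
t: 5.85
ee_pos: [0.5195, 0.2018, 0.2227]
ee_rot: [0.0, 0.991, -0.131, 0.0]
contact_force: [0.7, 0.5, -2.6]
grip_width: 0.0111
grip_force: 49.8
```

Not touching the floor yet, so I'll lower it slightly, open gently and retreat.

Emit:
servo_tool(steps=[{"delta_pos":[0,0,0.002],"turn":[0,0,0],"fingers":0.005},{"delta_pos":[0,0,0.002],"turn":[0,0,0],"fingers":0.02},{"delta_pos":[0,0,0.002],"turn":[0,0,0],"fingers":0.035},{"delta_pos":[0,0,0.002],"turn":[0,0,0],"fingers":0.035},{"delta_pos":[0,0,0.002],"turn":[0,0,0],"fingers":0.035}])

```text
t: 6.35
ee_pos: [0.5195, 0.2018, 0.2206]
ee_rot: [0.0, 0.991, -0.131, 0.0]
contact_force: [1.1, 0.1, -1.0]
grip_width: 0.035
grip_force: 0.0
```

Emit:
servo_tool(steps=[{"delta_pos":[0,0,-0.02],"turn":[0,0,0],"fingers":0.035},{"delta_pos":[0,0,-0.06],"turn":[0,0,0],"fingers":0.035},{"delta_pos":[0,0,-0.11],"turn":[0,0,0],"fingers":0.035},{"delta_pos":[0,0,-0.11],"turn":[0,0,0],"fingers":0.05},{"delta_pos":[0,0,-0.11],"turn":[0,0,0],"fingers":0.06}])

```text
t: 6.85
ee_pos: [0.5196, 0.2019, 0.3318]
ee_rot: [-0.0, 0.991, -0.131, 0.001]
contact_force: [0.8, 0.5, -1.1]
grip_width: 0.0598
grip_force: 0.0
```

```bash
python3 go.py 602.5 -246.5 330 -14.8
```

```text
t 6.85 pos [519.6 201.9 331.8] w 59.8 gf 0.0 F [ 0.8  0.5 -1.1]
delta [0.1963, 0.4116, 0.0021] turn [-0.0004, -0.0025, -0.0039]
```

Emit:
servo_tool(steps=[{"delta_pos":[0.196,0.4116,0],"turn":[0,0,0.005],"fingers":0.06},{"delta_pos":[0.196,0.4116,0],"turn":[0,0,0.005],"fingers":0.06},{"delta_pos":[0.196,0.4116,0],"turn":[0,0,0.005],"fingers":0.06},{"delta_pos":[0.196,0.4116,0],"turn":[0,0,0.005],"fingers":0.06},{"delta_pos":[0.196,0.4116,0],"turn":[0,0,0.005],"fingers":0.06}])

```text
t: 7.35
ee_pos: [0.5646, -0.0459, 0.3294]
ee_rot: [0.0, 0.991, -0.133, -0.001]
contact_force: [0.7, 0.3, 0.1]
grip_width: 0.0598
grip_force: 0.0
```

```bash
python3 go.py 602.5 -246.5 330 -14.8
python3 - <<'E'
from rig import bot
import numpy as np
from h import *
c=bot.capture("top");np.savez("top1.npz",**c)
cv2.imwrite("pics/t1.png",cv2.resize(c["frame"][200:300,190:340,::-1],None,fx=4,fy=4,interpolation=2))
P=cloud(c)[210:295,200:335].reshape(-1,3);q=P[(P[:,2]>.055)&(P[:,2]<.1)];print(len(q),rect(q),np.median(q[:,2]))
E
```

```text
t 7.35 pos [564.6 -45.9 329.4] w 59.8 gf 0.0 F [0.7 0.3 0.1]
delta [0.0895, 0.1834, -0.0005] turn [0.0011, 0.0012, -0.0088]
277 (array([523.5, 198.9,  70. ,  12.7]), -15.1) 0.08220762898126671
```

The thin plate is seated: its top is at 0.082 and its yaw is -15.1°. Next is the thick plate.

Emit:
servo_tool(steps=[{"delta_pos":[0.0895,0.183,0],"turn":[0,0,0],"fingers":0.06},{"delta_pos":[0.0895,0.183,0],"turn":[0,0,0],"fingers":0.06},{"delta_pos":[0.0895,0.183,0],"turn":[0,0,0],"fingers":0.06},{"delta_pos":[0.0895,0.183,0],"turn":[0,0,0],"fingers":0.06},{"delta_pos":[0.0895,0.183,0],"turn":[0,0,0],"fingers":0.06}])

```text
t: 7.9
ee_pos: [0.6028, -0.2486, 0.3286]
ee_rot: [0.001, 0.991, -0.135, -0.001]
contact_force: [0.0, 0.9, -0.1]
grip_width: 0.06
grip_force: 0.0
```

Emit:
servo_tool(steps=[{"delta_pos":[0,0,0],"turn":[0,0,0],"fingers":0.06},{"delta_pos":[0,0,0],"turn":[0,0,0],"fingers":0.06},{"delta_pos":[0,0,0],"turn":[0,0,0],"fingers":0.06}])

```text
t: 8.2
ee_pos: [0.6028, -0.2428, 0.3308]
ee_rot: [0.0, 0.991, -0.133, 0.0]
contact_force: [-0.1, -0.1, -0.4]
grip_width: 0.0598
grip_force: 0.0
```

```bash
python3 go.py 602.5 -246.5 212 -14.8
```

```text
t 8.2 pos [ 602.8 -242.8  330.8] w 59.8 gf 0.0 F [-0.1 -0.1 -0.4]
delta [0.0007, 0.0036, 0.1188] turn [0.0006, -0.0001, -0.0076]
```

Emit:
servo_tool(steps=[{"delta_pos":[0.001,0.0036,0.04],"turn":[0,0,-0.008],"fingers":0.06},{"delta_pos":[0.001,0.0036,0.08],"turn":[0,0,-0.008],"fingers":0.06},{"delta_pos":[0.001,0.0036,0.1],"turn":[0,0,-0.008],"fingers":0.06},{"delta_pos":[0.001,0.0036,0.118],"turn":[0,0,-0.008],"fingers":0.06},{"delta_pos":[0.001,0.0036,0.118],"turn":[0,0,-0.008],"fingers":0.06}])

```text
t: 8.7
ee_pos: [0.6025, -0.247, 0.211]
ee_rot: [-0.0, 0.992, -0.129, -0.001]
contact_force: [0.4, 0.4, -1.1]
grip_width: 0.0598
grip_force: 0.0
```

Emit:
servo_tool(newtons=50, steps=[{"delta_pos":[0,0,0],"turn":[0,0,0],"fingers":0.035},{"delta_pos":[0,0,0],"turn":[0,0,0],"fingers":0.01},{"delta_pos":[0,0,0],"turn":[0,0,0],"fingers":0.01},{"delta_pos":[0,0,0],"turn":[0,0,0],"fingers":0.01},{"delta_pos":[0,0,0],"turn":[0,0,0],"fingers":0.01}])

```text
t: 9.2
ee_pos: [0.6031, -0.248, 0.2145]
ee_rot: [0.001, 0.992, -0.129, 0.001]
contact_force: [-0.7, 1.3, 6.0]
grip_width: 0.0173
grip_force: 52.2
```

```bash
python3 go.py 602.5 -246.5 212 -14.8
```

```text
t 9.2 pos [ 603.1 -248.   214.5] w 17.3 gf 52.2 F [-0.7  1.3  6. ]
delta [-0.001, -0.0013, 0.0025] turn [0.0009, -0.0024, -0.0009]
```

Emit:
servo_tool(steps=[{"delta_pos":[0,0,-0.03],"turn":[0,0,0],"fingers":0.01},{"delta_pos":[0,0,-0.08],"turn":[0,0,0],"fingers":0.01},{"delta_pos":[0,0,-0.13],"turn":[0,0,0],"fingers":0.01},{"delta_pos":[0,0,-0.13],"turn":[0,0,0],"fingers":0.01},{"delta_pos":[0,0,-0.13],"turn":[0,0,0],"fingers":0.01}])

```text
t: 9.7
ee_pos: [0.6027, -0.2478, 0.3443]
ee_rot: [0.001, 0.992, -0.129, 0.001]
contact_force: [0.7, -0.4, -4.3]
grip_width: 0.0173
grip_force: 51.1
```

```bash
python3 go.py 505.3 138.1 340 -15.1
```

```text
t 9.7 pos [ 602.7 -247.8  344.3] w 17.3 gf 51.1 F [ 0.7 -0.4 -4.3]
delta [-0.1931, -0.348, 0.0034] turn [0.0012, -0.0027, 0.0043]
```

Emit:
servo_tool(steps=[{"delta_pos":[-0.193,-0.348,0.002],"turn":[0,0,0.004],"fingers":0.01},{"delta_pos":[-0.193,-0.348,0.002],"turn":[0,0,0.004],"fingers":0.01},{"delta_pos":[-0.193,-0.348,0.002],"turn":[0,0,0.004],"fingers":0.01},{"delta_pos":[-0.193,-0.348,0.002],"turn":[0,0,0.004],"fingers":0.01},{"delta_pos":[-0.193,-0.348,0.002],"turn":[0,0,0.004],"fingers":0.01}])

```text
t: 10.2
ee_pos: [0.5405, -0.0038, 0.3396]
ee_rot: [0.001, 0.991, -0.131, -0.001]
contact_force: [2.0, 0.4, -2.6]
grip_width: 0.0176
grip_force: 51.0
```

```bash
python3 go.py 505.3 138.1 330 -15.1
```

```text
t 10.2 pos [540.5  -3.8 339.6] w 17.6 gf 51.0 F [ 2.   0.4 -2.6]
delta [-0.071, -0.1278, 0.0095] turn [0.0013, 0.002, -0.0001]
```

Emit:
servo_tool(steps=[{"delta_pos":[-0.071,-0.127,0.009],"turn":[0,0,0],"fingers":0.01},{"delta_pos":[-0.071,-0.127,0.009],"turn":[0,0,0],"fingers":0.01},{"delta_pos":[-0.071,-0.127,0.009],"turn":[0,0,0],"fingers":0.01},{"delta_pos":[-0.071,-0.127,0.009],"turn":[0,0,0],"fingers":0.01},{"delta_pos":[-0.071,-0.127,0.009],"turn":[0,0,0],"fingers":0.01}])

```text
t: 10.7
ee_pos: [0.5057, 0.1365, 0.3308]
ee_rot: [0.001, 0.991, -0.13, -0.001]
contact_force: [0.2, -0.2, -2.5]
grip_width: 0.0176
grip_force: 51.0
```

Emit:
servo_tool(steps=[{"delta_pos":[0,0,0.03],"turn":[0,0,0],"fingers":0.01},{"delta_pos":[0,0,0.03],"turn":[0,0,0],"fingers":0.01},{"delta_pos":[0,0,0.03],"turn":[0,0,0],"fingers":0.01},{"delta_pos":[0,0,0.03],"turn":[0,0,0],"fingers":0.01}])

```text
t: 11.1
ee_pos: [0.5065, 0.1351, 0.3034]
ee_rot: [0.0, 0.991, -0.132, 0.001]
contact_force: [0.1, -0.1, -2.2]
grip_width: 0.0172
grip_force: 50.8
```

```bash
python3 go.py 505.3 138.1 270 -15.1
```

```text
t 11.1 pos [506.5 135.1 303.4] w 17.2 gf 50.8 F [ 0.1 -0.1 -2.2]
delta [-0.002, -0.0026, 0.0334] turn [0.0006, -0.0012, -0.0007]
```

Emit:
servo_tool(steps=[{"delta_pos":[-0.002,-0.0026,0.033],"turn":[0,0,0],"fingers":0.01},{"delta_pos":[-0.002,-0.0026,0.033],"turn":[0,0,0],"fingers":0.01},{"delta_pos":[-0.002,-0.0026,0.033],"turn":[0,0,0],"fingers":0.01},{"delta_pos":[-0.002,-0.0026,0.033],"turn":[0,0,0],"fingers":0.01},{"delta_pos":[-0.002,-0.0026,0.033],"turn":[0,0,0],"fingers":0.01}])

```text
t: 11.6
ee_pos: [0.5052, 0.1386, 0.2709]
ee_rot: [0.0, 0.991, -0.131, 0.001]
contact_force: [0.6, 0.4, -1.7]
grip_width: 0.0172
grip_force: 50.8
```

```bash
python3 go.py 505.3 138.1 228 -15.1
```

```text
t 11.6 pos [505.2 138.6 270.9] w 17.2 gf 50.8 F [ 0.6  0.4 -1.7]
delta [0.0001, 0.0005, 0.0429] turn [0.0, -0.0021, 0.0003]
```

Emit:
servo_tool(steps=[{"delta_pos":[0,0.0005,0.015],"turn":[0,0,0],"fingers":0.01},{"delta_pos":[0,0.0005,0.025],"turn":[0,0,0],"fingers":0.01},{"delta_pos":[0,0.0005,0.033],"turn":[0,0,0],"fingers":0.01},{"delta_pos":[0,0.0005,0.038],"turn":[0,0,0],"fingers":0.01},{"delta_pos":[0,0.0005,0.042],"turn":[0,0,0],"fingers":0.01}])

```text
t: 12.1
ee_pos: [0.5048, 0.1382, 0.2269]
ee_rot: [0.0, 0.991, -0.131, 0.0]
contact_force: [0.5, 3.1, 0.1]
grip_width: 0.0171
grip_force: 53.1
```

```bash
python3 go.py 505.3 138.1 220 -15.1
```

```text
t 12.1 pos [504.8 138.2 226.9] w 17.1 gf 53.1 F [0.5 3.1 0.1]
delta [0.0005, -0.0, 0.0069] turn [0.0008, -0.0001, 0.0004]
```

In the slot with little force. I'll lower 6 mm, release and retreat.

Emit:
servo_tool(steps=[{"delta_pos":[0,0,0.003],"turn":[0,0,0],"fingers":0.01},{"delta_pos":[0,0,0.006],"turn":[0,0,0],"fingers":0.01},{"delta_pos":[0,0,0.006],"turn":[0,0,0],"fingers":0.01},{"delta_pos":[0,0,0.006],"turn":[0,0,0],"fingers":0.01}])

```text
t: 12.5
ee_pos: [0.5049, 0.1382, 0.2225]
ee_rot: [0.0, 0.991, -0.131, 0.0]
contact_force: [-7.3, 2.9, 10.6]
grip_width: 0.0172
grip_force: 54.9
```

Emit:
servo_tool(steps=[{"delta_pos":[0,0,0],"turn":[0,0,0],"fingers":0.025},{"delta_pos":[0,0,0],"turn":[0,0,0],"fingers":0.038},{"delta_pos":[0,0,0],"turn":[0,0,0],"fingers":0.038},{"delta_pos":[0,0,0],"turn":[0,0,0],"fingers":0.038}])

```text
t: 12.9
ee_pos: [0.5048, 0.1381, 0.2214]
ee_rot: [0.001, 0.991, -0.131, 0.0]
contact_force: [-0.9, -0.7, 0.6]
grip_width: 0.038
grip_force: 0.0
```

Emit:
servo_tool(steps=[{"delta_pos":[0,0,-0.02],"turn":[0,0,0],"fingers":0.038},{"delta_pos":[0,0,-0.06],"turn":[0,0,0],"fingers":0.038},{"delta_pos":[0,0,-0.11],"turn":[0,0,0],"fingers":0.038},{"delta_pos":[0,0.15,-0.13],"turn":[0,0,0],"fingers":0.038},{"delta_pos":[0,0.15,-0.13],"turn":[0,0,0],"fingers":0.038}])

```text
t: 13.4
ee_pos: [0.4785, 0.0422, 0.3463]
ee_rot: [0.0, 0.992, -0.13, 0.001]
contact_force: [0.8, -0.6, 0.1]
grip_width: 0.0383
grip_force: 0.0
```

Emit:
servo_tool(steps=[{"delta_pos":[0,0.2,0],"turn":[0,0,0],"fingers":0.038},{"delta_pos":[0,0.2,0],"turn":[0,0,0],"fingers":0.038},{"delta_pos":[0,0.2,0],"turn":[0,0,0],"fingers":0.038},{"delta_pos":[0,0.2,0],"turn":[0,0,0],"fingers":0.038},{"delta_pos":[0,0.2,0],"turn":[0,0,0],"fingers":0.038}])

```text
t: 13.9
ee_pos: [0.4253, -0.155, 0.345]
ee_rot: [0.001, 0.991, -0.134, 0.0]
contact_force: [0.2, -0.5, -1.1]
grip_width: 0.0379
grip_force: 0.0
```

Run:
```python
from rig import bot
from h import *
c=bot.capture("top");s=bot.get_state();print(s["t"],s["ee_pos"])
cv2.imwrite("pics/t2.png",c["frame"][:,:,::-1])
Q=cloud(c)[210:295,200:335];m=((Q[...,2]>.055)&(Q[...,2]<.1)).astype(np.uint8)
n,l=cv2.connectedComponents(m)
for i in range(1,n):
    q=Q[l==i]
    if len(q)>30: print(len(q),rect(q),np.median(q[:,2]))
```

```text
13.95 [ 0.42601889 -0.15300753  0.34497463]
274 (array([523.5, 199.1,  69.9,  13.2]), -14.9) 0.0821655509753896
349 (array([503.6, 136.8,  70.1,  18.5]), -15.2) 0.08249794626844749
```

View pics/t2.png

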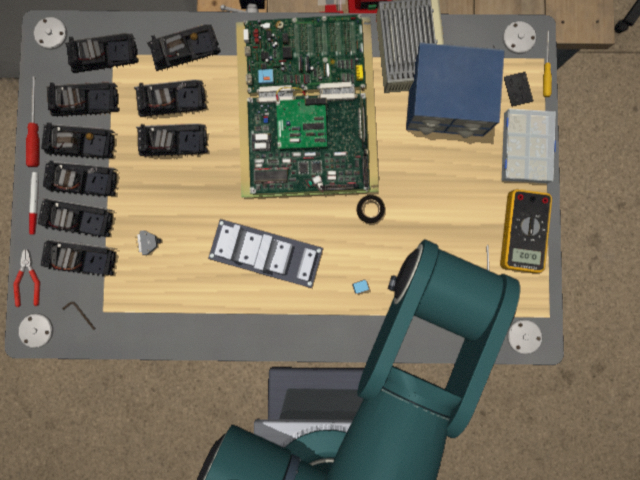

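Both plates stand in their slots at about (238,247) and (263,253). Their tops are at 0.082, meaning they are fully down, and each is centred within 2 mm. The relay (361,287), tape (371,209) and plug (148,242) have not moved, and the arm is clear.

```bash
python3 -c "
from rig import bot
print(bot.job_done())"
```

```text
the job is handed in; nothing more can be done
None
```

I handed the job in at about 14 s: the thin plate stands fully down in the 15 mm slot and the thick plate in the 21 mm slot, both released and within about 3 mm of slot centre by the camera; the relay, tape and plug did not move, and the screwdriver was mostly hidden by the arm in the last picture.

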